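Load the medal die and fit the right socket to its clamp nut

ROBOT

A 7-joint arm with a two-finger parallel gripper is mounted at the origin on the work surface. World frame = base frame: x ahead of the robot, y to its left, z up, the work surface at z = 0. Lengths are in m, angles in rad, forces in N, time in s.
With the tool pointing down it reaches from about 0.35 to 0.775 m from the base axis. Payload 3.1 kg.
Tool frame: the origin (TCP) lies at the very end of the fingers, on their centre line; the grasp point (between the pads) lies 19 mm behind it; z points along the fingers, y is the line along which they close (so a half turn about z gives the same grasp; the last joint's range is limited). The gripper opens to 85 mm and grips with 20 to 120 N. Pads are 22 mm wide; open, the fingers measure 114 mm over their backs; the gripper's body (76 mm by 85 mm) begins 54 mm behind the grasp point. The pads swing forward as they close: fully open they stand 13 mm farther back than shut.
Start: joints at [1.3, 0.311, 0.014, 1.512, -0.004, 1.319, -0.027], TCP at [0.125, -0.536, 0.231] pointing down, gripper open.
Joint ranges: [-2.7, 2.7], [-0.3, 1.91], [-1.27, 1.3], [0.12, 2.57], [-1.44, 4.58], [0.2, 2.03], [-3.05, 3.05]. Speed limits (rad/s): [2.79, 2.79, 3.14, 3.14, 3.14, 3.14, 3.14].

INTERFACE

Orientations are given as a 3x3 rotation matrix whose columns are the frame's x, y, z axes.
In Python, from rig import sensors, optics, ctrl, spotter gives the robot as it stands. The module is installed in compiled form; this text tells all that it offers.
- The arm moves only by the shell command python3 -m handwheel 'ROWS' [FORCE]. ROWS is JSON, a list of rows, each a list of 7 numbers: the gripper's target within -1 to 1 (shut at 1, half-way at 0, fully open at -1), then the shift along the tool's x, y, z in units of 20 mm (1.0 is 20 mm), then the turn, a rotation vector about the tool's x, y, z in units of 60 degrees (1.0 is 60 degrees). In form: [[jaw, dx, dy, dz, wx, wy, wz], ...]. A call has 1 to 12 rows; each row shifts and turns the commanded pose from where the row before left it, along the tool's axes as they then stand; what a row does not reach is not made up. A row lasts 1/12 s, in which the tool goes at most 41.7 mm and 7.16 degrees, less where a joint would pass 70% of its speed; a pose out of reach is approached as far as the arm can. A call with a number of a shift or a turn outside -1 to 1 is refused whole. A call with a gripper value outside its range is refused whole. The fingers move at their own pace and stop on an object; FORCE is the grip in N (left out, the last holds). Time passes only in rows, so rows that do not move let the fingers close. It gives the time, the measured TCP pose, the force, the opening and the grip force at its end, in the units of the state.
- sensors.get_obs(): the state, without advancing time (a new reading comes with each control period).
- optics.get_image(name): name is "side" or "top" or "wrist"; returns a dict with "color" (480x640x3 uint8, red, green, blue), "vfov" (degrees; the focal length in pixels is half the picture's height over the tangent of half this angle, whatever the lens; pixels are square), "cx", "cy" (the principal point, pixels), "world_from_camera" (4x4, takes a point from camera to world coordinates). Camera axes: x right, y up, looking along -z (the intrinsics and any distortion apply to the point x, -y, -z); pixel columns grow to the right and rows downward; lengths in m; the calibration is good to about 2 mm. The wrist camera is an equidistant fisheye: a pixel r from the principal point sees the ray r / f radians off the axis. A picture is of the moment at which its call begins. There is no depth.
- ctrl.finish_job(): hands the job in; it is judged then, once.
Trained networks look in a picture, given as the dict that the camera call returned (one of the last four; its "shot" number tells which), for a name from the list of things; names that differ only in an ending like _2 or _b are one class to them, and where a whole thing is asked for, a point or a joint stands for the part that bears it (a point fixed in the world has none). Each returns a list of dicts, best first, with "p" (0 to 1); they miss things now and then, are a little off and sometimes report something else, mostly with a low value. They report only what shows in the picture. A call takes as long as a camera call. They do not tell look-alikes from the thing itself.
- spotter.look_for(label, picture): "location" ([x, y, z] in m, in world coordinates, good to about 4 mm: the middle of the surface that is visible of it).
- spotter.tip_of(label, picture): "location" ([x, y, z] in m, in world coordinates, good to about 4 mm: a listed point, or the origin of a listed thing).
The state is a dict: "time": time; "joint_pos": joint angles; "joint_vel": joint speeds; "tau": joint torques, N m; "position": TCP position; "orientation": TCP orientation; "wrist_force": force on the tool from outside, world axes, zero at the start; "ft_torque": the same for the moment, N m; "gripper_width": opening from 0.0 (shut) to 1.0 (fully open); "finger_force": force on a finger pad.
Only numpy, scipy, OpenCV 4.12 (cv2) and the standard library are available. Lean on these libraries where they do the work, as an engineer would, in place of code of your own. Each camera call takes 0.05 s, during which the arm holds its last target. There are 200 camera calls.

TASK

Lay the round brass blank fully home in the die with the round cavity. Then find which of the three sockets on the green mat fits the clamp nut of that same die, push that socket fully down onto the nut, and finish still gripping it there, seated and upright, ready to tighten. The other two sockets must end up standing on the mat, and everything else stays where it is.

Things in the scene. Friction and masses are not known exactly. Their poses are not given: they have to be found in the camera images.
- mat: green cutting mat lying on the bench, 240 (x) x 320 (y) x 3 mm, fixed; the sockets, the blanks and the adapter stand or lie on it. Origin: centre of its underside, so its top is 3 mm above the origin
- blank_round: round brass medal blank, plain disc 44 mm across and 6 mm thick, 77 g, lying flat on the mat. Origin: centre of its underside
- round_cavity (a point): centre of the floor of the round cavity, 46 mm across, 5 mm deep, rim bevelled 1.5 mm; axes parallel to the die's. The tops of all three dies and all three clamps are level, 5 mm above this point; a blank fully home stands 1 mm proud
- round_nut (a point): centre of the seat under the nut that holds the round die, 82 mm behind the cavity's centre: the floor of a counterbore 8 mm deep in the level top of the grey clamp. Nut 12 mm tall, so 4 mm above the clamp's top, its stud 5 mm more; 17, 22 or 27 mm across flats (not told, varies). Axes parallel to the die's; two of the nut's six flats face +x and -x within 3 degrees; it does not turn
- die_round: steel die block 90 (x) x 82 (y) x 25 mm with the round cavity in its top, one of three alike (round, square, oblong cavity) side by side 95 mm apart on a steel plate 15 mm thick; each has a clamp behind it with a nut of its own size; all fixed. Which of the three places it has varies. Origin: centre of its underside; x points away from the robot, towards its clamp
- socket17: loose steel socket for 17 mm nuts, round outside, 24 mm in diameter, 50 mm tall, 90 g (all masses vary somewhat), standing mouth down on the mat; hexagonal mouth 18.2 mm across flats, 24 mm deep, two of its flats face the body's +x and -x. Origin: centre of the mouth's face (its underside). The three stand in a row in any order
- socket22: loose steel socket for 22 mm nuts, round outside, 30 mm in diameter, 50 mm tall, 140 g (all masses vary somewhat), standing mouth down on the mat; hexagonal mouth 23.2 mm across flats, 24 mm deep, two of its flats face the body's +x and -x. Origin: centre of the mouth's face (its underside). The three stand in a row in any order
- socket27: loose steel socket for 27 mm nuts, round outside, 37 mm in diameter, 50 mm tall, 200 g (all masses vary somewhat), standing mouth down on the mat; hexagonal mouth 28.2 mm across flats, 24 mm deep, two of its flats face the body's +x and -x. Origin: centre of the mouth's face (its underside). The three stand in a row in any order
- round_clamp (a point): centre of the clamp's top at the mouth of the counterbore round that nut, 8 mm above the seat. Counterbore 27.5 / 34 / 41 mm across for a 17 / 22 / 27 mm nut, so a socket too large stops on the clamp's top with its mouth at this point, one too small stops on the nut's top, mouth 4 mm above this point, and the right one goes down to the seat, mouth 8 mm below it
- blank_square: square brass blank 38 x 38 x 6 mm, loose on the mat; bystander. Origin: centre of its underside
- adapter: small steel drive adapter, 22 mm in diameter, 34 mm tall, standing on the mat; bystander. Origin: centre of its underside
- ratchet: ratchet handle about 240 mm long, black grip, lying on the bench beyond the mat and the dies; bystander. Origin: on the bench under its shaft; x towards the head
- hammer: hammer lying on the bench at the right, 260 mm long; bystander. Origin: under its middle
- jar: amber glass jar with steel lid, 64 mm across, 75 mm tall, beyond the dies; bystander. Origin: centre of its underside
- brush: brush lying on the bench at the left; bystander. Origin: under its middle
- pot: white ceramic cup 72 mm across, 85 mm tall, beyond the mat; bystander. Origin: centre of its underside
Things that resemble listed ones, but are neither listed nor needed, are in the scene too. Leave any black or turquoise look-alike of the blank_round alone. Leave any blue look-alike of the socket27 alone.

How it is judged:
On the way, in this order (a step that is already met when the one before it is completed fails the run):
1. the round blank lies flat in the round cavity, let go (horizontal distance between blank_round and round_cavity below 0.003 m and z of blank_round in the frame of round_cavity below 0.002 m and angle between blank_round's own z axis and vertical below 0.06 rad and contact force between the fingers and blank_round below 0.1 N), for 0.2 s.
2. a socket is gripped and fully seated on the nut of the round die (((horizontal distance between socket17 and round_nut below 0.003 m and z of socket17 in the frame of round_nut below 0.003 m and angle between socket17's own z axis and vertical below 0.08 rad and contact force between the fingers and socket17 above 3 N) or (horizontal distance between socket22 and round_nut below 0.003 m and z of socket22 in the frame of round_nut below 0.003 m and angle between socket22's own z axis and vertical below 0.08 rad and contact force between the fingers and socket22 above 3 N) or (horizontal distance between socket27 and round_nut below 0.003 m and z of socket27 in the frame of round_nut below 0.003 m and angle between socket27's own z axis and vertical below 0.08 rad and contact force between the fingers and socket27 above 3 N))), for 0.2 s.
At the end, for the whole second after the job is handed in: Round blank flat on the round cavity's floor (centre within 3 mm, underside within 2 mm). One socket down on the round die's nut (mouth within 3 mm of the seat, axis within 3 mm, tilt < 0.08 rad), gripped with over 3 N. The other two stand upright at rest on the mat (horizontal distance between blank_round and round_cavity below 0.003 m and z of blank_round in the frame of round_cavity below 0.002 m and angle between blank_round's own z axis and vertical below 0.06 rad and ((horizontal distance between socket17 and round_nut below 0.003 m and z of socket17 in the frame of round_nut below 0.003 m and angle between each of socket17, socket22, socket27's own z axis and vertical below 0.08 rad and contact force between the fingers and socket17 above 3 N and height (world z) of each of socket22, socket27 below 0.006 m and x of socket22 in the frame of mat between -0.12 and 0.12 m and y of socket22 in the frame of mat between -0.16 and 0.16 m and linear speed of each of socket22, socket27 below 0.02 m/s and x of socket27 in the frame of mat between -0.12 and 0.12 m and y of socket27 in the frame of mat between -0.16 and 0.16 m) or (horizontal distance between socket22 and round_nut below 0.003 m and z of socket22 in the frame of round_nut below 0.003 m and angle between each of socket22, socket17, socket27's own z axis and vertical below 0.08 rad and contact force between the fingers and socket22 above 3 N and height (world z) of each of socket17, socket27 below 0.006 m and x of socket17 in the frame of mat between -0.12 and 0.12 m and y of socket17 in the frame of mat between -0.16 and 0.16 m and linear speed of each of socket17, socket27 below 0.02 m/s and x of socket27 in the frame of mat between -0.12 and 0.12 m and y of socket27 in the frame of mat between -0.16 and 0.16 m) or (horizontal distance between socket27 and round_nut below 0.003 m and z of socket27 in the frame of round_nut below 0.003 m and angle between each of socket27, socket17, socket22's own z axis and vertical below 0.08 rad and contact force between the fingers and socket27 above 3 N and height (world z) of each of socket17, socket22 below 0.006 m and x of socket17 in the frame of mat between -0.12 and 0.12 m and y of socket17 in the frame of mat between -0.16 and 0.16 m and linear speed of each of socket17, socket22 below 0.02 m/s and x of socket22 in the frame of mat between -0.12 and 0.12 m and y of socket22 in the frame of mat between -0.16 and 0.16 m))); the arm keeps its last pose, push and grip.
It fails at once if a bystander (square blank, adapter, ratchet, hammer, jar, brush or cup) is knocked away, over 3 cm (distance of any of blank_square, adapter, ratchet, hammer, jar, brush, pot from where it was at the start of the episode above 0.03 m).
It also fails if it takes over 72 s, if anything falls off the work surface, if the arm or the gripper's body presses on something with over 40 N, if the wrist force passes 120 N, or if a joint passes its speed limit or range.

## Working session

There is one attempt and no reset: what is moved stays moved. The work goes in short steps, Python scripts to look and compute and a shell command to move; the robot and the scene stay as the last step left them, time stands still between calls to the robot, and variables do not carry over. Pictures are saved under pics/ and viewed, at most 10 in all, crops included, and the job is handed in when it is done.

```bash
mkdir -p pics; cat > h.py <<'E'
import numpy as np, cv2
from rig import sensors, optics, ctrl, spotter
def save(p,name,crop=None,scale=1):
    im=p["color"][:,:,::-1]
    if crop: im=im[crop[1]:crop[3],crop[0]:crop[2]]
    if scale!=1: im=cv2.resize(im,None,fx=scale,fy=scale,interpolation=cv2.INTER_CUBIC)
    cv2.imwrite("pics/"+name,im)
def foc(p): return 240/np.tan(np.radians(p["vfov"])/2)
def proj(p,X,fish=False):
    T=np.linalg.inv(p["world_from_camera"]); c=T[:3,:3]@np.array(X)+T[:3,3]
    v=np.array([c[0],-c[1],-c[2]]);f=foc(p)
    if fish:
        r=np.hypot(v[0],v[1]);th=np.arctan2(r,v[2]);return np.array([p["cx"],p["cy"]])+f*th*v[:2]/max(r,1e-9)
    return np.array([p["cx"],p["cy"]])+f*v[:2]/v[2]
def unproj(p,u,z,fish=False):
    f=foc(p);d=(np.array(u,float)-[p["cx"],p["cy"]])/f
    if fish:
        th=np.hypot(*d);v=np.array([*(d/max(th,1e-9)*np.sin(th)),np.cos(th)])
    else: v=np.array([d[0],d[1],1])
    T=p["world_from_camera"];w=T[:3,:3]@np.array([v[0],-v[1],-v[2]]);o=T[:3,3]
    return o+w*(z-o[2])/w[2]
E
python3 - <<'E'
from h import *
np.set_printoptions(precision=4,suppress=True)
o=sensors.get_obs();print(o["position"],o["orientation"],o["gripper_width"],o["time"])
for n in ["top","side"]:
    p=optics.get_image(n);save(p,n+"0.png")
    print(n,p["vfov"],p["cx"],p["cy"],p["world_from_camera"],[k for k in p])
    for l in ["blank_round","round_cavity","round_nut","socket17","socket22","socket27","die_round","mat","blank_square","adapter"]:
        for d in spotter.tip_of(l,p)[:4]:
            if d["p"]>.15: print(l,round(d["p"],2),np.array(d["location"]),proj(p,d["location"]).round())
E
```

```text
[ 0.1246 -0.5349  0.2302] [[ 0.9739  0.2268 -0.0006]
 [ 0.2268 -0.9739  0.0023]
 [-0.0001 -0.0024 -1.    ]] 0.9995250457321875 0.0
top 48.96999379385951 314.2295868692037 243.23733756724394 [[-0.0014  0.9815 -0.1916  0.2814]
 [-1.     -0.001   0.0021  0.0084]
 [ 0.0018  0.1916  0.9815  1.3313]
 [ 0.      0.      0.      1.    ]] ['color', 'vfov', 'cx', 'cy', 'world_from_camera', 'shot']
blank_round 0.81 [ 0.3287 -0.3963 -0.0001] [475. 327.]
blank_round 0.63 [ 0.329  -0.2532 -0.0002] [418. 327.]
blank_round 0.49 [ 0.488  -0.3338  0.0038] [447. 263.]
round_cavity 0.81 [0.509  0.3071 0.0308] [194. 254.]
socket17 0.71 [ 0.6077 -0.3063  0.0003] [434. 218.]
socket17 0.69 [ 0.5834 -0.2225  0.0025] [402. 227.]
socket17 0.46 [ 0.5605 -0.1293  0.0043] [367. 236.]
socket17 0.46 [0.6649 0.006  0.0014] [314. 197.]
socket22 0.71 [ 0.6077 -0.3063  0.0003] [434. 218.]
socket22 0.69 [ 0.5834 -0.2225  0.0025] [402. 227.]
socket22 0.46 [ 0.5605 -0.1293  0.0043] [367. 236.]
socket22 0.46 [0.6649 0.006  0.0014] [314. 197.]
socket27 0.71 [ 0.6077 -0.3063  0.0003] [434. 218.]
socket27 0.69 [ 0.5834 -0.2225
[... 1247 characters left out ...]
1  0.0024] [336. 295.]
socket22 0.57 [ 0.6613  0.0073 -0.0012] [366. 249.]
socket27 0.76 [ 0.6048 -0.3052  0.0026] [365. 356.]
socket27 0.62 [ 0.5853 -0.2216  0.004 ] [351. 324.]
socket27 0.58 [ 0.5625 -0.1361  0.0024] [336. 295.]
socket27 0.57 [ 0.6613  0.0073 -0.0012] [366. 249.]
die_round 0.64 [0.5072 0.303  0.0167] [298. 177.]
die_round 0.64 [ 0.604  -0.3036  0.0027] [365. 355.]
die_round 0.42 [0.4138 0.4867 0.0022] [265. 148.]
mat 0.66 [ 0.5385 -0.2371 -0.0008] [331. 333.]
blank_square 0.6 [ 0.4552 -0.1612  0.0001] [291. 309.]
blank_square 0.52 [ 0.4692 -0.2512 -0.0014] [301. 342.]
blank_square 0.23 [ 0.7429 -0.2284  0.0013] [420. 320.]
adapter 0.53 [ 0.4722 -0.2483  0.0048] [302. 339.]
```

View pics/top0.png

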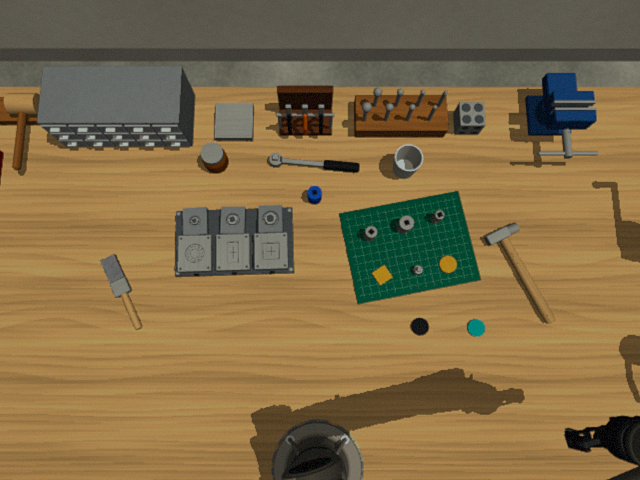

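View pics/side0.png

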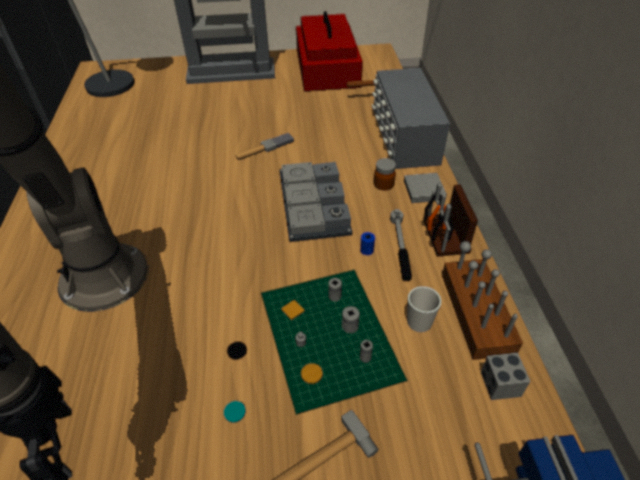

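Candidates for the blank, by top-image pixel:
- **(447,264):** yellow disc on the mat. This is the brass one, so I choose it.
- **(419,326):** black disc, a look-alike.
- **(475,328):** turquoise disc, a look-alike.

Other features:
- **Square blank:** (382,275).
- **Round die:** leftmost, cavity at (195,253), nut at (195,219).
- **Sockets on the mat:** (371,232), (406,223) and (439,215), the second being the largest. The blue one at (314,195) is a look-alike.

I'll move above the blank and check it in a wrist crop.

```bash
python3 -m handwheel '[[-1,1,-0.28,0,0,0,0],[-1,1,-0.28,0,0,0,0],[-1,1,-0.28,0,0,0,0],[-1,1,-0.28,0,0,0,0],[-1,1,-0.28,0,0,0,0],[-1,1,-0.28,0,0,0,0],[-1,1,-0.28,0,0,0,0],[-1,1,-0.28,0,0,0,0],[-1,1,-0.28,0,0,0,0],[-1,1,-0.28,0,0,0,0]]' 40
python3 -m handwheel '[[-1,1,-0.28,0,0,0,0],[-1,1,-0.28,0,0,0,0],[-1,1,-0.28,0,0,0,0],[-1,1,-0.28,0,0,0,0],[-1,1,-0.28,0,0,0,0],[-1,1,-0.28,0,0,0,0],[-1,1,-0.28,0,0,0,0],[-1,1,-0.28,0,0,0,0],[-1,0,0,0,0,0,0.1],[-1,0,0,0,0,0,0.1],[-1,0,0,0,0,0,0.02],[-1,0,0,0,0,0,0]]'
python3 - <<'E'
from h import *
np.set_printoptions(precision=4,suppress=True)
o=sensors.get_obs();print(o["position"],o["orientation"],o["time"])
p=optics.get_image("wrist");save(p,"w1.png")
print(p["vfov"],p["cx"],p["cy"],p["world_from_camera"])
for l in ["blank_round","socket17","blank_square","adapter"]:
    for d in spotter.tip_of(l,p)[:4]:
        if d["p"]>.15: print(l,round(d["p"],2),np.array(d["location"]),proj(p,d["location"],True).round())
E
```

```text
time: 1.93
position: [0.3077, -0.4352, 0.2314]
orientation: [[0.974, 0.227, 0.0], [0.227, -0.974, -0.0], [0.0, 0.0, -1.0]]
wrist_force: [0.5, -0.4, 0.7]
gripper_width: 1.003
finger_force: 0.0
time: 2.93
position: [0.4524, -0.356, 0.2312]
orientation: [[1.0, -0.0, -0.0], [-0.0, -1.0, -0.0], [-0.0, 0.0, -1.0]]
wrist_force: [0.0, 0.8, 0.3]
gripper_width: 1.006
finger_force: 0.0
[ 0.4524 -0.356   0.2312] [[ 1.     -0.0003 -0.0003]
 [-0.0003 -1.     -0.0002]
 [-0.0003  0.0002 -1.    ]] 2.9333
65.70646984690485 318.7344004672394 245.71947347512534 [[-0.0009  0.9509  0.3096  0.5321]
 [-1.     -0.001  -0.     -0.3576]
 [ 0.0003 -0.3096  0.9509  0.3734]
 [ 0.      0.      0.      1.    ]]
blank_round 0.92 [ 0.3276 -0.3955 -0.0049] [352. 313.]
blank_round 0.65 [ 0.3291 -0.2505 -0.0024] [227. 311.]
blank_round 0.6 [ 0.486  -0.331   0.0049] [292. 175.]
blank_round 0.5 [ 0.6062 -0.3053  0.0013] [265.  57.]
socket17 0.85 [ 0.6041 -0.3058  0.0037] [266.  58.]
socket17 0.74 [ 0.583  -0.2284  0.0022] [191.  85.]
socket17 0.74 [ 0.6638  0.0082 -0.0021] [25. 52.]
socket17 0.56 [ 0.5638 -0.1343  0.0001] [114. 112.]
blank_square 0.86 [ 0.4607 -0.1631  0.0022] [142. 203.]
adapter 0.82 [ 0.4733 -0.2532  0.0029] [217. 189.]
```

View pics/w1.png

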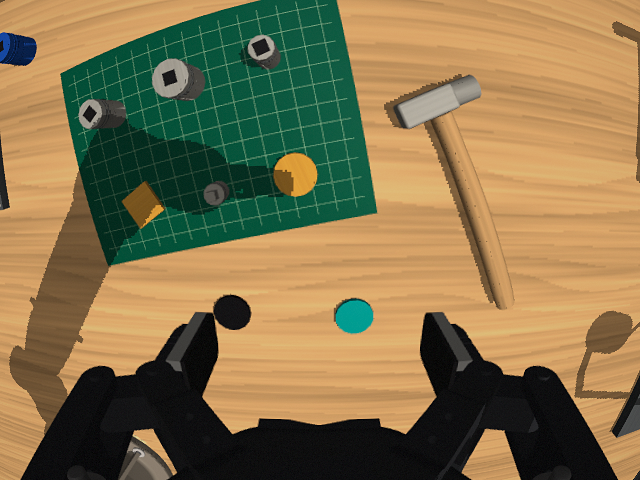

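The picture confirms the brass disc at (295,174), with black at (232,312) and turquoise at (354,315). The adapter is at (216,194), and the sockets at (265,50), (178,80, largest) and (97,113). Next I measure the disc by colour and contour.

```bash
cat >> h.py <<'E'
def brass(p,z,fish,near):
    hsv=cv2.cvtColor(p["color"],cv2.COLOR_RGB2HSV)
    m=cv2.inRange(hsv,(14,180,50),(30,255,255))
    cs,_=cv2.findContours(m,cv2.RETR_EXTERNAL,cv2.CHAIN_APPROX_NONE)
    cs=[c for c in cs if len(c)>25]
    c=min(cs,key=lambda c:np.hypot(*(c[:,0].mean(0)-near)))
    c=cv2.convexHull(c)[:,0]
    P=np.array([unproj(p,u+0.0,z,fish)[:2] for u in c])
    return fitc(P)
def fitc(P):
    A=np.c_[2*P,np.ones(len(P))];s=np.linalg.lstsq(A,(P**2).sum(1),rcond=None)[0]
    r=np.sqrt(s[2]+s[0]**2+s[1]**2);e=np.hypot(*(P-s[:2]).T)-r
    return s[:2],r,e.std(),len(P)
E
python3 - <<'E'
from h import *
for n,near in [("wrist",(295,174)),("top",(447,264)),("side",(313,373))]:
    p=optics.get_image(n);print(n,brass(p,.008,n=="wrist",near))
E
```

```text
wrist (array([ 0.48739302, -0.33412268]), np.float64(0.02139638862957016), np.float64(0.0001527095770169523), 30)
top (array([ 0.48610681, -0.33277392]), np.float64(0.02154447997293918), np.float64(0.00028337860112296985), 16)
side (array([ 0.48500953, -0.3354995 ]), np.float64(0.02180598300949192), np.float64(0.00035242095259601443), 15)
```

```bash
python3 -m handwheel '[[-0.4,0.173,-0.11,1,0,0,0],[-0.4,0.173,-0.11,1,0,0,0],[-0.4,0.173,-0.11,1,0,0,0],[-0.4,0.173,-0.11,1,0,0,0],[-0.4,0.173,-0.11,1,0,0,0],[-0.4,0.173,-0.11,1,0,0,0],[-0.4,0.173,-0.11,1,0,0,0],[-0.4,0.173,-0.11,1,0,0,0],[-0.4,0.173,-0.11,1,0,0,0],[-0.4,0.173,-0.11,0.5,0,0,0],[-0.4,0,0,0,0,0,0],[-0.4,0,0,0,0,0,0]]'
python3 - <<'E'
from h import *
p=optics.get_image("wrist");save(p,"w2.png");b=sensors.get_obs()["position"];print(brass(p,.008,True,(320,330)),b)
E
```

```text
time: 4.33
position: [0.4873, -0.3336, 0.0413]
orientation: [[1.0, -0.001, -0.0], [-0.001, -1.0, 0.0], [-0.0, -0.0, -1.0]]
wrist_force: [0.7, -0.5, 0.5]
gripper_width: 0.706
finger_force: 0.0
(array([ 0.48988141, -0.33419271]), np.float64(0.02024163815476572), np.float64(0.0019371490560392496), 27) [ 0.48778419 -0.33444892  0.04224132]
```

View pics/w2.png

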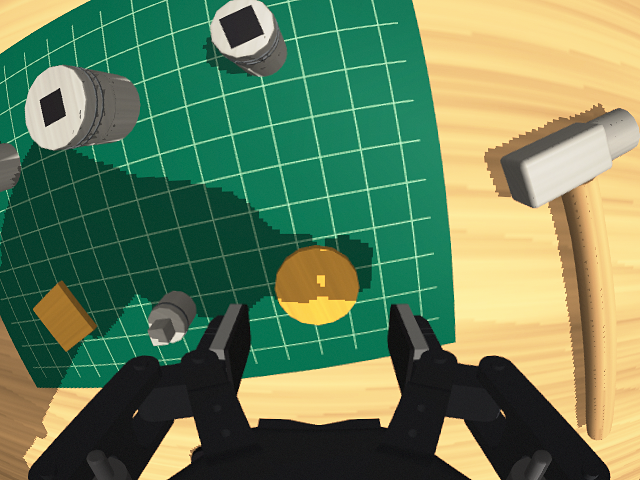

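```bash
python3 - <<'E'
from h import *
p=optics.get_image("wrist")
for a,b in [((317,245),(317,325)),((275,286),(359,286))]: print((unproj(p,a,.009,1)+unproj(p,b,.009,1))/2, np.linalg.norm(unproj(p,a,.009,1)-unproj(p,b,.009,1)))
E
python3 -m handwheel '[[-0.4,0,0,0.5,0,0,0],[-0.4,0,0,0.5,0,0,0],[-0.4,0,0,0.5,0,0,0],[-0.4,0,0,0.38,0,0,0],[-0.4,0,0,0,0,0,0],[-0.1,0,0,0,0,0,0],[0.2,0,0,0,0,0,0],[0.3,0,0,0,0,0,0],[0.3,0,0,0,0,0,0],[0.3,0,0,0,0,0,0],[0.3,0,0,0,0,0,0],[0.3,0,0,0,0,0,0]]' 40
```

```text
[ 0.48793427 -0.33520317  0.009     ] 0.04557134190168996
[ 0.48836614 -0.33519938  0.009     ] 0.043603564091418086
time: 5.43
position: [0.4872, -0.3339, 0.0038]
orientation: [[1.0, -0.002, 0.0], [-0.002, -1.0, -0.0], [0.0, 0.0, -1.0]]
wrist_force: [-0.0, -0.5, -0.8]
gripper_width: 0.483
finger_force: 40.4
```

```bash
python3 -m handwheel '[[0.3,0,0,-0.5,0,0,0],[0.3,0,0,-1,0,0,0],[0.3,0,0,-1,0,0,0],[0.3,0,0,-1,0,0,0],[0.3,0,0,-1,0,0,0],[0.3,0,0,-1,0,0,0],[0.3,0,-1,-1,0,0,0],[0.3,0,-1,0,0,0,0],[0.3,0,-1,0,0,0,0],[0.3,0,-1,0,0,0,0],[0.3,0,-1,0,0,0,0],[0.3,0,-1,0,0,0,0]]' 
python3 -m handwheel '[[0.3,0,-1,0,0,0,0],[0.3,0,-1,0,0,0,0],[0.3,0,-1,0,0,0,0],[0.3,0,-1,0,0,0,0],[0.3,0,-1,0,0,0,0],[0.3,0,-1,0,0,0,0],[0.3,0,-1,0,0,0,0],[0.3,0,-1,0,0,0,0],[0.3,0,-1,0,0,0,0],[0.3,0,-1,0,0,0,0],[0.3,0,-1,0,0,0,0],[0.3,0,-1,0,0,0,0]]' 
python3 -m handwheel '[[0.3,0,-1,0,0,0,0],[0.3,0,-1,0,0,0,0],[0.3,0,-1,0,0,0,0],[0.3,0,-1,0,0,0,0],[0.3,0,-1,0,0,0,0],[0.3,0,-1,0,0,0,0],[0.3,0,-1,0,0,0,0],[0.3,0,-1,0,0,0,0],[0.3,0,-1,0,0,0,0],[0.3,0,-1,0,0,0,0],[0.3,0,-1,0,0,0,0],[0.3,0,-1,0,0,0,0]]'
python3 -m handwheel '[[0.3,0,-1,0,0,0,0],[0.3,0,-1,0,0,0,0],[0.3,0,0,0,0,0,0],[0.3,0,0,0,0,0,0]]'
python3 - <<'E'
from h import *
o=sensors.get_obs();print(o["position"],o["time"])
p=optics.get_image("wrist");save(p,"w3.png")
for l in ["round_cavity","round_nut","round_clamp","die_round"]:
    for d in spotter.tip_of(l,p)[:4]:
        if d["p"]>.15: print(l,round(d["p"],2),np.array(d["location"]),proj(p,d["location"],True).round())
E
```

```text
time: 6.43
position: [0.4874, -0.2129, 0.1347]
orientation: [[1.0, -0.002, 0.001], [-0.002, -1.0, -0.001], [0.001, 0.001, -1.0]]
wrist_force: [0.1, 1.6, -0.5]
gripper_width: 0.478
finger_force: 40.6
time: 7.43
position: [0.4878, 0.027, 0.1346]
orientation: [[1.0, -0.002, 0.001], [-0.002, -1.0, -0.0], [0.001, 0.0, -1.0]]
wrist_force: [-0.1, 0.1, 0.1]
gripper_width: 0.483
finger_force: 40.6
time: 8.43
position: [0.4881, 0.267, 0.1346]
orientation: [[1.0, -0.002, 0.001], [-0.002, -1.0, -0.0], [0.001, 0.0, -1.0]]
wrist_force: [0.8, 0.3, 0.5]
gripper_width: 0.481
finger_force: 40.6
time: 8.77
position: [0.4875, 0.3076, 0.1343]
orientation: [[1.0, 0.001, 0.0], [0.001, -1.0, 0.001], [0.0, -0.001, -1.0]]
wrist_force: [-0.1, -0.4, -0.7]
gripper_width: 0.485
finger_force: 40.6
[0.48753373 0.30763397 0.13432945] 8.7667
round_cavity 0.83 [0.5081 0.3053 0.0316] [320. 217.]
die_round 0.91 [0.5088 0.3016 0.0129] [325. 210.]
```

View pics/w3.png

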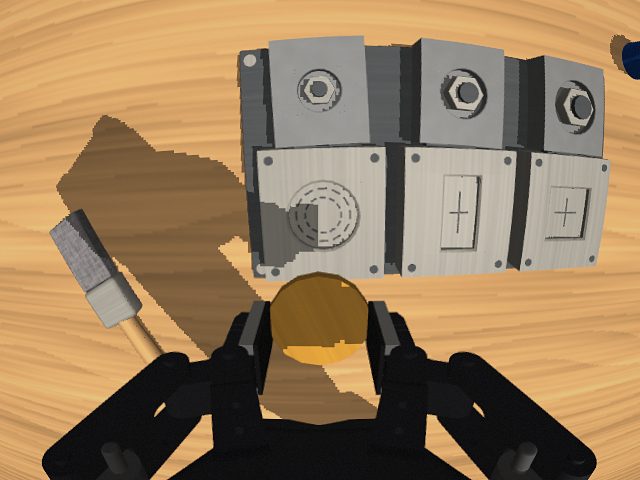

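The round die has its cavity ring at about (323,215) and its nut at (320,90), and the blank is held centrally. I'll take one enlarged crop to measure the cavity and nut precisely.

```bash
python3 - <<'E'
from h import *
p=optics.get_image("wrist");save(p,"w4.png",(250,55,400,255),3)
def blob(P): return P
b=brass(p,.135,True,(320,320));print(b)
print([unproj(p,u,.040,1).round(4) for u in [(297,90),(342,90),(320,68),(320,112),(288,215),(359,215),(323,181),(323,250)]])
E
```

```text
(array([0.48774045, 0.30274978]), np.float64(0.022573254677743432), np.float64(0.00042967947636262657), 38)
[array([0.5933, 0.3158, 0.04  ]), array([0.5932, 0.2878, 0.04  ]), array([0.6073, 0.3014, 0.04  ]), array([0.579 , 0.3015, 0.04  ]), array([0.5128, 0.3227, 0.04  ]), array([0.5126, 0.2763, 0.04  ]), array([0.535 , 0.2998, 0.04  ]), array([0.4885, 0.2999, 0.04  ])]
```

View pics/w4.png

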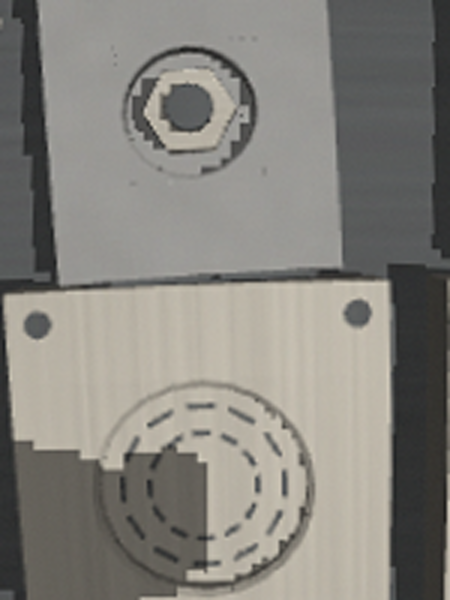

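```bash
python3 - <<'E'
from h import *
np.set_printoptions(precision=4,suppress=True)
p=optics.get_image("wrist");o=sensors.get_obs();print(o["position"],o["orientation"],o["joint_pos"]);print(p["world_from_camera"])
b=brass(p,.1395,True,(320,320));print("blank",b)
# crop px -> full px ((c+.5)/3-.5+off)
F=lambda x,y:((x+.5)/3-.5+250,(y+.5)/3-.5+55)
def circ(pts,z): return fitc(np.array([unproj(p,F(*q),z,1)[:2] for q in pts]))[:2]
print("cav",circ([(99,487),(314,487),(206,382),(206,593)],.040))
print("cb",circ([(124,112),(256,112),(190,47),(190,178)],.040))
h=[unproj(p,F(*q),.044,1)[:2] for q in [(143,110),(237,110),(166,67),(214,68),(163,150),(213,151)]];print("hex",np.array(h),np.mean(h,0))
for n in ["top","side"]:
    p=optics.get_image(n)
    print(n,brass(p,.1395,False,proj(p,[.488,.307,.1395])))
    for l in ["round_cavity","round_nut"]:print([(d["p"],d["location"]) for d in spotter.tip_of(l,p)[:1]])
    u=proj(p,[.508,.307,.04]);save(p,n+"c.png",(int(u[0])-40,int(u[1])-55,int(u[0])+60,int(u[1])+35),6)
E
```

```text
[0.4885 0.305  0.1338] [[ 1.     -0.0033  0.0002]
 [-0.0033 -1.     -0.0006]
 [ 0.0002  0.0006 -1.    ]] [-0.299   0.4668 -0.405   1.5719  0.1968  1.1435 -2.3211]
[[-0.0042  0.951   0.3091  0.5682]
 [-1.     -0.0043 -0.0005  0.3029]
 [ 0.0009 -0.3091  0.951   0.276 ]
 [ 0.      0.      0.      1.    ]]
blank (array([0.4902, 0.303 ]), np.float64(0.021883947335965413), np.float64(0.00040758009893357075), 37)
cav (array([0.5105, 0.3031]), np.float64(0.023599045435494716))
cb (array([0.5917, 0.3061]), np.float64(0.013843439051096267))
hex [[0.5919 0.3156]
 [0.5917 0.2965]
 [0.6009 0.3109]
 [0.6006 0.3011]
 [0.5835 0.3116]
 [0.5832 0.3014]] [0.592  0.3062]
top (array([0.7145, 0.2371]), np.float64(0.02636970719349346), np.float64(0.0013521039879483873), 10)
[(0.78, [0.5117, 0.3077, 0.0336])]
[]
side (array([ 0.4575, -0.265 ]), np.float64(0.020157467688357335), np.float64(0.0014299119920532224), 11)
[(0.84, [0.5072, 0.307, 0.0366])]
[(0.62, [0.5906, 0.3071, 0.0321])]
```

View pics/topc.png

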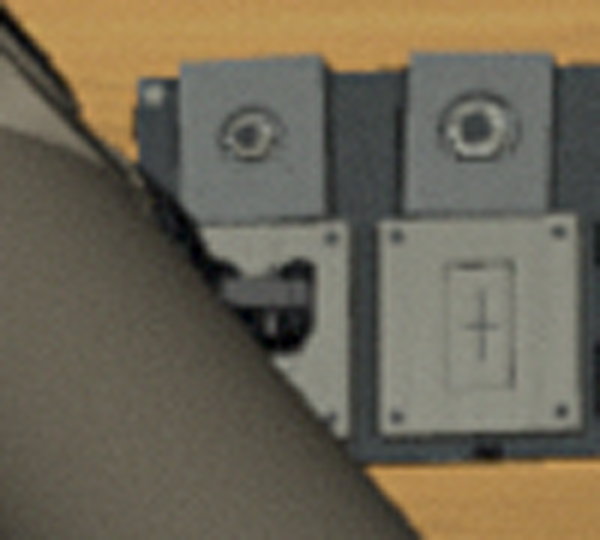

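```bash
python3 -m handwheel '[[0.3,0.5,0,0,0,0,0],[0.3,0.52,0,0.5,0,0,0],[0.3,0,0,1,0,0,0],[0.3,0,0,1,0,0,0],[0.3,0,0,1,0,0,0],[0.3,0,0,0.6,0,0,0],[0.3,0,0,0.3,0,0,0],[0.3,0,0,0,0,0,0],[0.3,0,0,0,0,0,0],[0.3,0,0,0,0,0,0]]' 
python3 - <<'E'
from h import *
o=sensors.get_obs();print(o["position"],o["wrist_force"])
p=optics.get_image("wrist");save(p,"w5.png",(240,210,400,370),3.7)
E
```

```text
time: 10.25
position: [0.5096, 0.3069, 0.047]
orientation: [[1.0, -0.002, 0.002], [-0.002, -1.0, 0.001], [0.002, -0.001, -1.0]]
wrist_force: [-0.6, 0.2, -0.7]
gripper_width: 0.481
finger_force: 40.6
[0.50956283 0.30687762 0.04703045] [-0.61500269  0.18108507 -0.72286168]
```

View pics/w5.png

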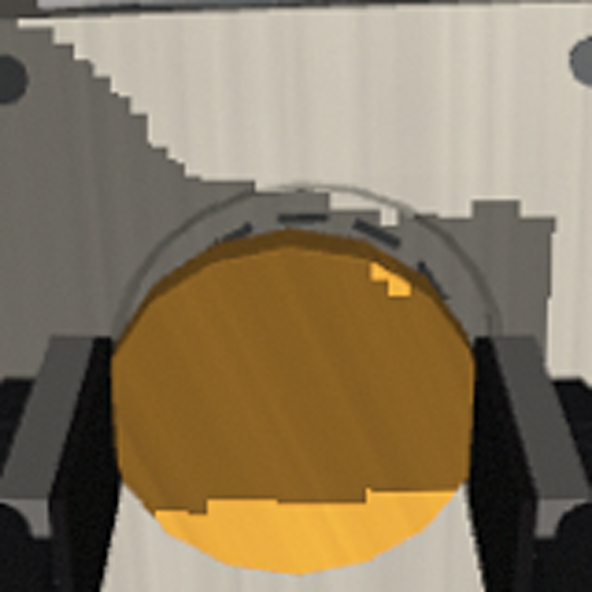

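```bash
python3 - <<'E'
from h import *
p=optics.get_image("wrist")
F=lambda x,y:((x+.5)/3.7-.5+240,(y+.5)/3.7-.5+210)
def circ(pts,z): return fitc(np.array([unproj(p,F(*q),z,1)[:2] for q in pts]))[:3]
print("ring",circ([(115,325),(150,265),(200,215),(253,192),(310,185),(370,193),(430,225),(470,265),(495,315)],.040))
print("blank",circ([(112,360),(474,360),(293,247),(297,573),(155,511),(440,510),(210,262),(380,262)],.0523), brass(p,.0523,1,(318,310)))
E
```

```text
ring (array([0.51055107, 0.30348039]), np.float64(0.023696080479915727), np.float64(0.0002215667937802992))
blank (array([0.51032833, 0.30504117]), np.float64(0.02155684315879095), np.float64(0.0002690521392015318)) (array([0.51100109, 0.30510838]), np.float64(0.02188081650177998), np.float64(0.0003915917405377419), 33)
```

```bash
python3 -m handwheel '[[0.3,0,0.08,0,0,0,0],[0.3,0,0,0.15,0,0,0],[0.3,0,0,0.1,0,0,0],[0.3,0,0,0.05,0,0,0],[0.3,0,0,0.05,0,0,0],[0.3,0,0,0.02,0,0,0],[0.3,0,0,0,0,0,0],[0.3,0,0,0,0,0,0]]'; python3 - <<'E'
from h import *
o=sensors.get_obs();print(o["position"],o["wrist_force"])
p=optics.get_image("wrist");save(p,"w6.png",(240,210,400,370),3.7)
E
```

```text
time: 11.02
position: [0.5091, 0.3047, 0.0387]
orientation: [[1.0, -0.002, 0.001], [-0.002, -1.0, 0.0], [0.001, -0.0, -1.0]]
wrist_force: [1.8, 0.2, 2.4]
gripper_width: 0.485
finger_force: 41.9
[0.50905003 0.3046779  0.03865382] [1.78296379 0.15832895 2.40204311]
```

View pics/w6.png

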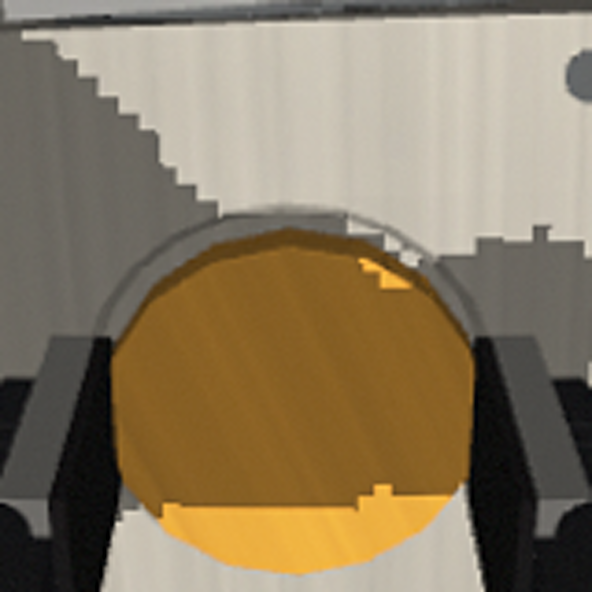

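The y offset looks right. The blank sits slightly behind centre in x and is touching the bevel, so I'll nudge it forward and lower it.

```bash
python3 -m handwheel '[[0.3,0.035,0,0,0,0,0],[0.3,0,0,0.03,0,0,0],[0.3,0,0,0.03,0,0,0],[0.3,0,0,0,0,0,0],[0.3,0,0,0,0,0,0]]'; python3 - <<'E'
from h import *
o=sensors.get_obs();print(o["position"],o["wrist_force"])
p=optics.get_image("wrist");print(brass(p,.0435,1,(318,310)))
E
```

```text
time: 11.48
position: [0.5091, 0.3047, 0.0386]
orientation: [[1.0, -0.001, 0.0], [-0.001, -1.0, -0.0], [0.0, 0.0, -1.0]]
wrist_force: [-2.0, -1.5, 9.9]
gripper_width: 0.481
finger_force: 45.9
[0.50908088 0.30473618 0.03859092] [-1.98951494 -1.54599425  9.8539875 ]
(array([0.5103731 , 0.30301799]), np.float64(0.021915104184038404), np.float64(0.0004102343259920889), 38)
```

```bash
python3 -m handwheel '[[0.3,0,0,-0.03,0,0,0],[0.3,0,0,0,0,0,0],[-0.05,0,0,0,0,0,0],[-0.15,0,0,0,0,0,0],[-0.25,0,0,0,0,0,0],[-0.3,0,0,0,0,0,0],[-0.3,0,0,-0.2,0,0,0],[-0.3,0,0,-0.8,0,0,0],[-0.3,0,0,-1,0,0,0],[-0.3,0,0,-1,0,0,0],[-0.3,0,0,0,0,0,0],[-0.3,0,0,0,0,0,0]]' 20; python3 - <<'E'
from h import *
p=optics.get_image("wrist");save(p,"w7.png",(220,60,420,360),2);o=sensors.get_obs();print(o["position"])
for z in (.041,.043): print(brass(p,z,1,proj(p,[.51,.3065,z],1)))
E
```

```text
time: 12.53
position: [0.51, 0.3052, 0.099]
orientation: [[1.0, -0.002, 0.003], [-0.002, -1.0, 0.002], [0.003, -0.002, -1.0]]
wrist_force: [0.0, -0.0, -0.2]
gripper_width: 0.648
finger_force: 0.0
[0.5091561  0.30438752 0.09762021]
(array([0.51034683, 0.30290987]), np.float64(0.021669536220389186), np.float64(0.00031568990975243335), 34)
(array([0.51113464, 0.30291239]), np.float64(0.021453345052454647), np.float64(0.00031254035594564946), 34)
```

View pics/w7.png

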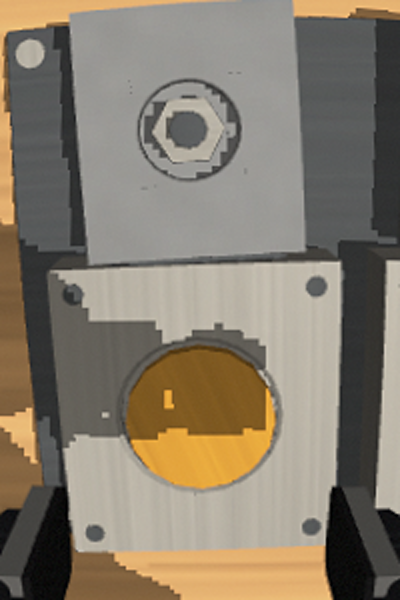

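The blank lies concentric in the cavity ring. With closed fingers I'll press gently to confirm it is home.

```bash
python3 -m handwheel '[[1,0,0,0,0,0,0],[1,0,0,0.8,0,0,0],[1,0,0,0.8,0,0,0],[1,0,0,0.6,0,0,0],[1,0,0,0.2,0,0,0],[1,0,0,0,0,0,0],[1,0,0,0,0,0,0],[1,0,0,0.15,0,0,0],[1,0,0,0.1,0,0,0],[1,0,0,0.07,0,0,0],[1,0,0,0,0,0,0],[1,0,0,0,0,0,0]]' 20
```

```text
time: 13.58
position: [0.5093, 0.3045, 0.0434]
orientation: [[1.0, -0.002, 0.0], [-0.002, -1.0, 0.0], [0.0, -0.0, -1.0]]
wrist_force: [0.5, 0.2, 0.4]
gripper_width: -0.004
finger_force: 0.0
```

```bash
python3 -m handwheel '[[1,0,0,0.05,0,0,0],[1,0,0,0.05,0,0,0],[1,0,0,0,0,0,0]]';python3 -m handwheel '[[1,0,0,0.04,0,0,0],[1,0,0,0,0,0,0]]'; python3 -m handwheel '[[1,0,0,0.03,0,0,0],[1,0,0,0,0,0,0]]'
```

```text
time: 13.83
position: [0.5093, 0.3045, 0.0413]
orientation: [[1.0, -0.002, 0.0], [-0.002, -1.0, 0.0], [0.0, -0.0, -1.0]]
wrist_force: [0.5, -0.4, 0.5]
gripper_width: 0.004
finger_force: 0.0
time: 14.0
position: [0.5093, 0.3045, 0.0412]
orientation: [[1.0, -0.002, 0.0], [-0.002, -1.0, -0.0], [0.0, 0.0, -1.0]]
wrist_force: [-1.0, -0.3, 4.4]
gripper_width: 0.003
finger_force: 2.1
time: 14.17
position: [0.5093, 0.3045, 0.0412]
orientation: [[1.0, -0.002, 0.001], [-0.002, -1.0, -0.0], [0.001, 0.0, -1.0]]
wrist_force: [-2.4, -2.3, 7.8]
gripper_width: -0.0
finger_force: 3.8
```

Fully home: contact came at z 0.041, which puts the top 1 mm proud. All 10 picture views are used up, so from here I work numerically. The counterbore measures about 28 mm across, meaning a 17 mm nut. Next I move over the sockets.

```bash
python3 -m handwheel '[[1,0,0,-0.5,0,0,0],[-1,0,0,-1,0,0,0],[-1,0,0,-1,0,0,0],[-1,0,0,-1,0,0,0],[-1,0,0,-1,0,0,0],[-1,0,1,-1,0,0,0],[-1,0,1,-1,0,0,0],[-1,0.2,1,-1,0,0,0],[-1,0.2,1,-1,0,0,0],[-1,0.2,1,-1,0,0,0],[-1,0.2,1,-1,0,0,0],[-1,0.2,1,0,0,0,0]]' 
python3 -m handwheel '[[-1,0.2,1,0,0,0,0],[-1,0.2,1,0,0,0,0],[-1,0.2,1,0,0,0,0],[-1,0.2,1,0,0,0,0],[-1,0,1,0,0,0,0],[-1,0,1,0,0,0,0],[-1,0,1,0,0,0,0],[-1,0,1,0,0,0,0],[-1,0,1,0,0,0,0],[-1,0,1,0,0,0,0],[-1,0,1,0,0,0,0],[-1,0,1,0,0,0,0]]' |head -2
python3 -m handwheel '[[-1,0,1,0,0,0,0],[-1,0,1,0,0,0,0],[-1,0,1,0,0,0,0],[-1,0,1,0,0,0,0],[-1,0,1,0,0,0,0],[-1,0,1,0,0,0,0],[-1,0,1,0,0,0,0],[-1,0,1,0,0,0,0],[-1,0,1,0,0,0,0],[-1,0,1,0,0,0,0],[-1,0,1,0,0,0,0],[-1,0,0,0,0,0,0]]'
cat >> h.py <<'E'
def faces(p,near,z=.053,R=60):
    """bright socket top face near a pixel: centre, radius, square-hole yaw in world"""
    x,y=map(int,near);x0,y0=max(x-R,0),max(y-R,0);im=p["color"][y0:y+R,x0:x+R];hsv=cv2.cvtColor(np.ascontiguousarray(im),cv2.COLOR_RGB2HSV)
    m=((hsv[...,1]<50)&(hsv[...,2]>140)).astype(np.uint8)
    n,lab,st,ce=cv2.connectedComponentsWithStats(m)
    out=[]
    for k in range(1,n):
        if st[k,4]<80: continue
        mm=(lab==k).astype(np.uint8);cs,h=cv2.findContours(mm,cv2.RETR_CCOMP,cv2.CHAIN_APPROX_NONE)
        e=max(range(len(cs)),key=lambda i:len(cs[i]));P=np.array([unproj(p,u+[x0,y0],z,1)[:2] for u in cv2.convexHull(cs[e])[:,0]])
        r=[st[k,4],*fitc(P)]
        hs=[c for i,c in enumerate(cs) if h[0][i][3]>=0 and len(c)>10]
        if hs:
            c=max(hs,key=len);Q=np.array([unproj(p,u+[x0,y0],z,1)[:2] for u in c[:,0]])
            mr=cv2.minAreaRect((Q*1e3).astype(np.float32));r.append(("hole",mr))
        out.append(r)
    return out
E
python3 - <<'E'
from h import *
p=optics.get_image("wrist");o=sensors.get_obs();print(o["position"])
for d in spotter.tip_of("socket17",p)[:5]:
    X=np.array(d["location"]);u=proj(p,X+[0,0,.05],1);print(round(d["p"],2),X.round(4),u.round())
    for f in faces(p,u): print("   ",f)
E
```

```text
time: 15.17
position: [0.5314, 0.1647, 0.255]
orientation: [[1.0, -0.001, 0.009], [-0.001, -1.0, 0.003], [0.009, -0.003, -1.0]]
wrist_force: [1.3, 0.9, 0.9]
gripper_width: 0.995
finger_force: 0.0
time: 16.17
position: [0.5445, -0.0764, 0.2502]
time: 17.17
position: [0.5425, -0.3018, 0.2494]
orientation: [[1.0, -0.009, -0.001], [-0.009, -1.0, -0.004], [-0.001, 0.004, -1.0]]
wrist_force: [-0.7, -0.6, -0.2]
gripper_width: 0.999
finger_force: 0.0
[ 0.54313563 -0.29873341  0.24949911]
0.97 [ 0.5617 -0.134   0.0036] [147. 200.]
0.95 [ 0.6026 -0.3055 -0.0011] [319. 150.]
    [np.int32(295), array([ 0.60532635, -0.30829601]), np.float64(0.011278610847556143), np.float64(0.00020430858075012748), 17, ('hole', ((605.549560546875, -308.0637512207031), (14.376127243041992, 14.582494735717773), 22.296171188354492))]
0.72 [ 6.591e-01  8.100e-03 -2.000e-04] [ 36. 122.]
0.68 [ 0.5813 -0.2268  0.001 ] [235. 175.]
    [np.int32(371), array([ 0.59091849, -0.22776916]), np.float64(0.013280478985175101), np.float64(0.0023338252788034364), 13]
```

Socket17 is the rightmost: face radius about 11.5 mm, at (0.605,-0.308), with its drive square at 22°. I'll descend above it.

```bash
python3 -m handwheel '[[0,0.39,0.04,0.8,0,0,0],[0,0.39,0.04,0.8,0,0,0],[0,0.39,0.04,0.8,0,0,0],[0,0.39,0.04,0.8,0,0,0],[0,0.39,0.04,0.8,0,0,0],[0,0.39,0.04,0.8,0,0,0],[0,0.39,0.04,0.8,0,0,0],[0,0.39,0.04,0.8,0,0,0],[0,0,0,0,0,0,0],[0,0,0,0,0,0,0],[0,0,0,0,0,0,0]]'
cat > look.py <<'E'
from h import *
p=optics.get_image("wrist");o=sensors.get_obs();print(o["position"],o["orientation"][:2,0],o["joint_pos"][6],p["world_from_camera"][:3,3])
u=proj(p,[.605,-.308,.053],1);print(u)
for f in faces(p,u,.053,70): print("   ",f)
E
python3 look.py
```

```text
time: 18.18
position: [0.6071, -0.3015, 0.1228]
orientation: [[1.0, -0.001, 0.001], [-0.001, -1.0, -0.0], [0.001, 0.0, -1.0]]
wrist_force: [-0.4, -0.2, 0.9]
gripper_width: 0.504
finger_force: 0.0
[ 0.60729976 -0.3019792   0.12349007] [ 0.9999972 -0.0011607] -1.20345163859915 [ 0.68659754 -0.30322055  0.2651765 ]
[326.67488161 265.64477305]
    [np.int32(392), array([ 0.60565837, -0.30816688]), np.float64(0.011300331131836545), np.float64(0.000161940754765235), 18]
```

```bash
python3 -m handwheel '[[0,-0.08,0.24,0,0,0,0],[0,0,0,1,0,0,0],[0,0,0,1,0,0,0],[0,0,0,1,0,0,0],[0,0,0,1,0,0,0],[0,0,0,0.5,0,0,0],[0,0,0,0.4,0,0,0],[0,0,0,0,0,0,0],[0.4,0,0,0,0,0,0],[0.7,0,0,0,0,0,0],[0.7,0,0,0,0,0,0],[0.7,0,0,0,0,0,0]]' 50
python3 -m handwheel '[[0.7,0,0,0,0,0,0],[0.7,0,0,0,0,0,0],[0.7,0,0,-0.5,0,0,0],[0.7,0,0,-1,0,0,0],[0.7,0,0,-1,0,0,0],[0.7,0,0,-1,0,0,0],[0.7,0,0,-1,0,0,0],[0.7,0,0,-1,0,0,0],[0.7,0,0,0,0,0,0],[0.7,0,0,0,0,0,0]]' 50
python3 - <<'E'
from h import *
p=optics.get_image("wrist");o=sensors.get_obs();t=o["position"];print(t)
z=t[2]+.0285
u=proj(p,[t[0],t[1]-.0015,z],1);print(u)
for f in faces(p,u,z,70): print("   ",f)
E
```

```text
time: 19.23
position: [0.6062, -0.3074, 0.0256]
orientation: [[1.0, -0.001, 0.003], [-0.001, -1.0, -0.001], [0.003, 0.001, -1.0]]
wrist_force: [0.3, 0.1, 2.4]
gripper_width: 0.266
finger_force: 49.1
time: 20.07
position: [0.6057, -0.3071, 0.1351]
orientation: [[1.0, -0.002, 0.002], [-0.002, -1.0, -0.001], [0.002, 0.001, -1.0]]
wrist_force: [-0.5, 0.2, -1.1]
gripper_width: 0.268
finger_force: 49.0
[ 0.60456393 -0.30662075  0.13326361]
[317.29251671 355.3341656 ]
```

```bash
python3 -m handwheel '[[0.7,-0.16,-1,0,0,0,0],[0.7,-0.16,-1,0,0,0,0],[0.7,-0.16,-1,0,0,0,0],[0.7,-0.16,-1,0,0,0,0],[0.7,-0.16,-1,0,0,0,0],[0.7,-0.16,-1,0,0,0,0],[0.7,-0.16,-1,0,0,0,0],[0.7,-0.16,-1,0,0,0,0],[0.7,-0.16,-1,0,0,0,0],[0.7,-0.16,-1,0,0,0,0],[0.7,-0.16,-1,0,0,0,0],[0.7,-0.16,-1,0,0,0,0]]' |head -1
python3 -m handwheel '[[0.7,-0.16,-1,0,0,0,0],[0.7,-0.16,-1,0,0,0,0],[0.7,-0.16,-1,0,0,0,0],[0.7,-0.16,-1,0,0,0,0],[0.7,-0.16,-1,0,0,0,0],[0.7,-0.16,-1,0,0,0,0],[0.7,-0.16,-1,0,0,0,0],[0.7,-0.16,-1,0,0,0,0],[0.7,-0.16,-1,0,0,0,0],[0.7,-0.16,-1,0,0,0,0],[0.7,-0.16,-1,0,0,0,0],[0.7,-0.16,-1,0,0,0,0]]' |head -2
python3 -m handwheel '[[0.7,-0.16,-1,0,0,0,0],[0.7,-0.16,-1,0,0,0,0],[0.7,-0.16,-1,0,0,0,0],[0.7,-0.16,-1,0,0,0,0],[0.7,-0.16,-1,0,0,0,0],[0.7,-0.16,-1,0,0,0,0],[0.7,0,-0.6,0,0,0,0],[0.7,0,0,0.9,0,0,0],[0.7,0,0,0.9,0,0,0],[0.7,0,0,0,0,0,0],[0.7,0,0,0,0,0,0]]'
cat > nut.py <<'E'
from h import *
np.set_printoptions(precision=4,suppress=True)
T=cv2.resize(cv2.imread("pics/w7.png"),None,fx=.5,fy=.5,interpolation=cv2.INTER_AREA)
for k in range(2):
    p=optics.get_image("wrist");o=sensors.get_obs();im=np.ascontiguousarray(p["color"][:,:,::-1])
    print(o["position"],o["orientation"][:2,0],o["time"])
    t=T[30:100,55:135]  # nut patch; centre in w7 full px
    r=cv2.matchTemplate(im,t,cv2.TM_CCOEFF_NORMED);_,s,_,l=cv2.minMaxLoc(r)
    d=np.array(l)-[220+55,60+30]
    c=np.array([(189.5+.5)/2-.5+220,(130+.5)/2-.5+60])+d
    print("match",s,d,"nut cam",unproj(p,c,.040,1),"minus TCP",unproj(p,c,.040,1)-o["position"])
    g=cv2.GaussianBlur(cv2.cvtColor(im,cv2.COLOR_BGR2GRAY),(3,3),0);x,y=c.astype(int)
    H=cv2.HoughCircles(g[y-45:y+45,x-45:x+45],cv2.HOUGH_GRADIENT_ALT,1,20,param1=150,param2=.6,minRadius=8,maxRadius=32)
    if H is not None:
        for h in H[0]: print("circ",h,unproj(p,(h[0]+x-45,h[1]+y-45),.040,1)-o["position"])
    print("bl",brass(p,.041,1,(318,250)))
    for q in spotter.tip_of("round_nut",p)[:1]: print(q["p"],np.array(q["location"])-o["position"])
E
python3 nut.py
```

```text
time: 21.12
time: 22.12
position: [0.5271, 0.1735, 0.1316]
time: 23.03
position: [0.5087, 0.3035, 0.0957]
orientation: [[1.0, -0.002, -0.004], [-0.002, -1.0, -0.003], [-0.004, 0.003, -1.0]]
wrist_force: [1.2, 0.5, -0.2]
gripper_width: 0.265
finger_force: 49.1
[0.5098 0.3043 0.0971] [ 1.     -0.0023] 23.0833
match 0.9124354124069214 [-4 -3] nut cam [0.5919 0.3058 0.04  ] minus TCP [ 0.0821  0.0015 -0.0571]
circ [45.     45.     25.5726] [ 0.0825  0.0017 -0.0571]
circ [45.     45.     14.1155] [ 0.0825  0.0017 -0.0571]
bl (array([0.5106, 0.303 ]), np.float64(0.02152624713978802), np.float64(0.00024337036331512811), 29)
[0.5108 0.3052 0.0987] [ 1.     -0.0023] 23.1833
match 0.9348494410514832 [-1  0] nut cam [0.5923 0.3058 0.04  ] minus TCP [ 0.0815  0.0006 -0.0587]
circ [45.   45.   25.13] [ 0.0819  0.0008 -0.0587]
circ [45.     45.     14.0834] [ 0.0819  0.0008 -0.0587]
bl (array([0.5106, 0.303 ]), np.float64(0.021490226933565792), np.float64(0.00026514634509551674), 29)
```

Nut at about (0.592,0.307) in the tool frame. I'll move over it and turn the socket by −20° in world yaw, so its flats face the nut's.

```bash
python3 -m handwheel '[[0.7,0.82,-0.02,0,0,0,0],[0.7,0.82,-0.02,0,0,0,0],[0.7,0.82,-0.02,0,0,0,0],[0.7,0.82,-0.02,0,0,0,0],[0.7,0.82,-0.02,0,0,0,0],[0.7,0,0,0,0,0,0.11],[0.7,0,0,0,0,0,0.11],[0.7,0,0,0,0,0,0.11],[0.7,0,0,0,0,0,0],[0.7,0,0,0,0,0,0],[0.7,0,0,0,0,0,0],[0.7,0,0,0,0,0,0]]'
python3 - <<'E'
from h import *
np.set_printoptions(precision=4,suppress=True)
for k in range(3):
    p=optics.get_image("wrist");o=sensors.get_obs();print(o["position"],o["orientation"][:2,0],o["joint_pos"][6])
    t=o["position"];u=proj(p,t+[0,0,.0285],1).astype(int);print(u)
    g=cv2.cvtColor(p["color"],cv2.COLOR_RGB2GRAY)[u[1]-60:u[1]+60,u[0]-60:u[0]+60];g=cv2.GaussianBlur(np.ascontiguousarray(g),(3,3),0)
    H=cv2.HoughCircles(g,cv2.HOUGH_GRADIENT_ALT,1,10,param1=100,param2=.5,minRadius=22,maxRadius=50)
    if H is not None:
        for h in H[0]: print("circ",h,o["orientation"].T@(unproj(p,h[:2]+u-60,t[2]+.028,1)-t))
E
```

```text
time: 24.23
position: [0.5921, 0.3072, 0.0982]
orientation: [[0.941, -0.339, 0.0], [-0.339, -0.941, 0.0], [0.0, -0.0, -1.0]]
wrist_force: [0.3, -0.6, -1.3]
gripper_width: 0.261
finger_force: 49.1
[0.5921 0.3071 0.0981] [ 0.9408 -0.339 ] -2.5240988123597483
[315 356]
circ [64.     53.     35.2061] [ 0.0032  0.0015 -0.028 ]
[0.592  0.3072 0.098 ] [ 0.9407 -0.3393] -2.524416735692486
[314 356]
circ [65.     51.     34.4881] [ 0.0041  0.0015 -0.028 ]
[0.592  0.3071 0.098 ] [ 0.9406 -0.3395] -2.5246027606213803
[314 356]
circ [66.    54.    35.466] [ 0.0028  0.0019 -0.028 ]
```

```bash
python3 -m handwheel '[[0.7,0,0,0.6,0,0,0],[0.7,0,0,0.5,0,0,0],[0.7,0,0,0.3,0,0,0],[0.7,0,0,0,0,0,0],[0.7,0,0,0,0,0,0],[0.7,0,0,0,0,0,0]]' 60
python3 -m handwheel '[[0.7,0,0,0.05,0,0,0],[0.7,0,0,0.05,0,0,0],[0.7,0,0,0.05,0,0,0],[0.7,0,0,0.05,0,0,0],[0.7,0,0,0,0,0,0],[0.7,0,0,0,0,0,0]]'
```

```text
time: 24.88
position: [0.592, 0.3072, 0.0697]
orientation: [[0.94, -0.34, -0.0], [-0.34, -0.94, -0.0], [-0.0, 0.0, -1.0]]
wrist_force: [-0.6, -0.0, -1.0]
gripper_width: 0.265
finger_force: 59.2
time: 25.38
position: [0.5919, 0.3071, 0.0658]
orientation: [[0.94, -0.34, -0.0], [-0.34, -0.94, -0.0], [-0.0, 0.0, -1.0]]
wrist_force: [0.7, -0.2, -0.6]
gripper_width: 0.261
finger_force: 59.2
```

```bash
python3 -m handwheel '[[0.7,0,0,0.05,0,0,0],[0.7,0,0,0.05,0,0,0],[0.7,0,0,0,0,0,0],[0.7,0,0,0,0,0,0]]'
```

```text
time: 25.72
position: [0.5921, 0.3071, 0.0639]
orientation: [[0.94, -0.34, 0.0], [-0.34, -0.94, 0.0], [0.0, -0.0, -1.0]]
wrist_force: [0.4, 0.8, -0.5]
gripper_width: 0.26
finger_force: 59.2
```

```bash
python3 -m handwheel '[[0.7,0,0,0.06,0,0,0],[0.7,0,0,0.06,0,0,0],[0.7,0,0,0,0,0,0],[0.7,0,0,0,0,0,0]]';  python3 -m handwheel '[[0.7,0,0,0.06,0,0,0],[0.7,0,0,0.06,0,0,0],[0.7,0,0,0,0,0,0],[0.7,0,0,0,0,0,0]]'
```

```text
time: 26.05
position: [0.5922, 0.3071, 0.0614]
orientation: [[0.94, -0.34, 0.0], [-0.34, -0.94, -0.0], [0.0, -0.0, -1.0]]
wrist_force: [1.0, -0.2, -1.1]
gripper_width: 0.261
finger_force: 59.2
time: 26.38
position: [0.5922, 0.3071, 0.0589]
orientation: [[0.94, -0.34, 0.0], [-0.34, -0.94, -0.0], [0.0, -0.0, -1.0]]
wrist_force: [0.8, -0.2, -0.8]
gripper_width: 0.256
finger_force: 59.2
```

```bash
python3 -m handwheel '[[0.7,0,0,0.06,0,0,0],[0.7,0,0,0.06,0,0,0],[0.7,0,0,0,0,0,0],[0.7,0,0,0,0,0,0]]';  python3 -m handwheel '[[0.7,0,0,0.05,0,0,0],[0.7,0,0,0.05,0,0,0],[0.7,0,0,0.03,0,0,0],[0.7,0,0,0,0,0,0],[0.7,0,0,0,0,0,0]]'
```

```text
time: 26.72
position: [0.5922, 0.3071, 0.0565]
orientation: [[0.94, -0.34, 0.0], [-0.34, -0.94, -0.0], [0.0, -0.0, -1.0]]
wrist_force: [2.2, 0.3, -1.8]
gripper_width: 0.261
finger_force: 59.2
time: 27.13
position: [0.5922, 0.3072, 0.0546]
orientation: [[0.94, -0.34, 0.001], [-0.34, -0.94, 0.0], [0.0, -0.0, -1.0]]
wrist_force: [0.9, -0.6, 2.7]
gripper_width: 0.261
finger_force: 59.4
```

```bash
python3 -m handwheel '[[0.7,0,0,0.04,0,0,0],[0.7,0,0,0.03,0,0,0],[0.7,0,0,0,0,0,0],[0.7,0,0,0,0,0,0],[0.7,0,0,0,0,0,0]]'
python3 - <<'E'
from h import *
p=optics.get_image("top")
print([(round(d["p"],2),np.round(d["location"],3)) for d in spotter.tip_of("socket17",p)[:5]])
E
```

```text
time: 27.55
position: [0.5923, 0.3072, 0.0545]
orientation: [[0.94, -0.34, 0.001], [-0.34, -0.94, 0.0], [0.001, -0.0, -1.0]]
wrist_force: [-1.1, -2.6, 9.2]
gripper_width: 0.262
finger_force: 60.0
[(0.68, array([ 0.562, -0.133,  0.004])), (0.56, array([0.664, 0.006, 0.002])), (0.52, array([ 0.584, -0.226,  0.   ]))]
```

```bash
python3 -c "
from rig import ctrl; print(ctrl.finish_job())"
```

```text
the job is handed in; nothing more can be done
None
```

I handed the job in at about 28 s: the round blank is home in the round cavity, and the 17 mm socket is on that die's nut, held upright at 60 N against a firm stop at seat height; the other two sockets still stand on the mat, and the judge's result was not shown.

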